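# Clear the cross-stacked bar offcuts into their trays

## Robot

A 7-joint arm with a two-finger parallel gripper is mounted at the origin on the work surface. World frame = base frame: x ahead of the robot, y to its left, z up, the work surface at z = 0. Lengths are in m, angles in rad, forces in N, time in s.
With the tool pointing down it reaches from about 0.4 to 0.9 m from the base axis. Payload 5.5 kg.
Tool frame: the origin (TCP) lies midway between the tips of the shut fingers; the grasp point (between the pads) lies 19 mm behind it; z points along the fingers, y is the line along which they close (so a half turn about z gives the same grasp; the last joint's range is limited). The gripper opens to 92 mm and grips with 3 to 60 N. Pads are 19 mm wide; open, the fingers measure 130 mm over their backs; the gripper's body (75 mm by 190 mm) begins 47 mm behind the grasp point.
Start: joints at [1.545, 0.501, -0.427, 1.55, 0.221, 1.138, -0.21], TCP at [0.185, -0.623, 0.227] pointing down, gripper open.
Joint ranges: [-2.88, 2.88], [-0.31, 2.03], [-1.54, 1.56], [0.2, 2.42], [-1.41, 4.55], [0.19, 2.02], [-2.57, 2.57]. Speed limits (rad/s): [2.57, 2.57, 3.14, 3.14, 3.14, 3.14, 3.14].

## Interface

Orientations are given as a rotation vector (axis times angle).
In Python, from workcell import * gives the robot as it stands. The module is installed in compiled form; this text tells all that it offers.
- The arm moves only by the tool play_rows, never from a script. Its arguments are lists of equal length, an entry for each row: "slide": the shift along the tool's x, y, z scaled (see below), a list of three; "delta_rot": the turn, a rotation vector about the tool's x, y, z scaled (see below), a list of three; "hand": the gripper command: -1 is shut, 1 is fully open, values between are in proportion. A call has 1 to 12 rows; each row shifts and turns the commanded pose from where the row before left it, along the tool's axes as they then stand; what a row does not reach is not made up. The controller multiplies each number of a shift by 0.6 m and each number of a turn by 180 degrees. A row lasts 1/8 s, in which the tool goes at most 62.5 mm and 10.7 degrees, less where a joint would pass 70% of its speed; a pose out of reach is approached as far as the arm can. A call with a number of a shift or a turn outside -1 to 1 is refused whole. A call with a gripper value outside its range is refused whole. The fingers move at their own pace and stop on an object; "squeeze" is the grip in N (left out, the last holds). Time passes only in rows, so rows that do not move let the fingers close. It gives the time, the measured TCP pose, the force, the opening and the grip force at its end, in the units of the state.
- state(): the state, without advancing time (a new reading comes with each control period).
- snapshot(name): name is "scene" or "top" or "wrist"; returns a dict with "frame" (400x640x3 uint8, blue, green, red), "mtx" (3x3 intrinsics, pixels), "rvec" (rotation vector, rad) and "tvec" (3), from world to camera coordinates, as OpenCV has them. Camera axes: x right, y down, z forward; pixel columns grow to the right and rows downward; lengths in m; the calibration is good to about 2 mm. A picture is of the moment at which its call begins. There is no depth.
- job_done(): hands the job in; it is judged then, once.
Trained networks look in the newest picture that a camera, given by its name, has taken for a name from the list of things; names that differ only in an ending like _2 or _b are one class to them, and where a whole thing is asked for, a point or a joint stands for the part that bears it (a point fixed in the world has none). Each returns a list of dicts, best first, with "score" (0 to 1); they miss things now and then, are a little off and sometimes report something else, mostly with a low value. They report only what shows in the picture. A call takes as long as a camera call. They do not tell look-alikes from the thing itself.
- look_for(camera, thing): "xyz" ([x, y, z] in m, in world coordinates, good to about 4 mm: the middle of the surface that is visible of it).
- silhouettes(camera, thing): "mask" (400x640 bool, what is visible of it).
The state is a dict: "clock": time; "joints": joint angles; "joint_vel": joint speeds; "joint_efforts": joint torques, N m; "eef_pos": TCP position; "orientation": TCP orientation; "force": force on the tool from outside, world axes, zero at the start; "ft_torque": the same for the moment, N m; "opening": finger opening in m; "gripper_force": force on a finger pad.
Only numpy, scipy, OpenCV 4.12 (cv2) and the standard library are available. Lean on these libraries where they do the work, as an engineer would, in place of code of your own. Each camera call takes 0.05 s, during which the arm holds its last target. There are 200 camera calls.

## Task

Take the cross-stack of bar offcuts apart from the top and lay each bar down flat and lengthwise inside its own tray: copper in the red, brass in the yellow, aluminium in the blue, black plastic in the green. Do not drop a bar or let one topple, and leave the oil can and the jar standing where they are.

Things in the scene. Friction and masses are not known exactly. Their poses are not given: they have to be found in the camera images.
- alu_mid (a point): Square aluminium tube (pale silver, open ends), about 0.1 kg, in the upper layer of the stack, across the two lower bars. 120 x 28 x 28 mm; this point is its centre, half-way up (14 above its underside). x along its length, y across, z up. The two upper bars are parallel, 66 apart, at right angles to the lower ones (centres 46 above the bench).
- brass_mid (a point): Solid square brass bar (yellow metal), about 0.6 kg, in the upper layer of the stack, across the two lower bars. 120 x 28 x 28 mm; this point is its centre, half-way up (14 above its underside). x along its length, y across, z up. The two upper bars are parallel, 66 apart, at right angles to the lower ones (centres 46 above the bench).
- copper_mid (a point): Solid square copper bar (reddish brown, a dark round bolt-hole mark near each end of its top), about 0.6 kg, in the lower layer of the stack. 120 x 28 x 28 mm; this point is its centre, half-way up (14 above its underside). x along its length, y across, z up. The two lower bars are parallel, centre lines 66 apart, on a grey board 4 thick (centres 18 above the bench).
- black_mid (a point): Solid square black plastic bar with a thin grey line along its top, about 0.13 kg, in the lower layer of the stack. 120 x 28 x 28 mm; this point is its centre, half-way up (14 above its underside). x along its length, y across, z up. The two lower bars are parallel, centre lines 66 apart, on a grey board 4 thick (centres 18 above the bench).
- tray_red: Shallow sheet-steel tray painted red, fixed to the bench. 156 x 68 mm outside, 150 x 62 inside; floor 3 thick, low rim whose top is 8 above the bench. Origin: centre of its underside, on the bench; x along its length, y across. A bar lying in it has its centre 17 above the bench. Fingers that open beside a bar lower than 8 above the bench meet the rim.
- tray_yellow: Shallow sheet-steel tray painted yellow, fixed to the bench. 156 x 68 mm outside, 150 x 62 inside; floor 3 thick, low rim whose top is 8 above the bench. Origin: centre of its underside, on the bench; x along its length, y across. A bar lying in it has its centre 17 above the bench. Fingers that open beside a bar lower than 8 above the bench meet the rim.
- tray_blue: Shallow sheet-steel tray painted blue, fixed to the bench. 156 x 68 mm outside, 150 x 62 inside; floor 3 thick, low rim whose top is 8 above the bench. Origin: centre of its underside, on the bench; x along its length, y across. A bar lying in it has its centre 17 above the bench. Fingers that open beside a bar lower than 8 above the bench meet the rim.
- tray_green: Shallow sheet-steel tray painted green, fixed to the bench. 156 x 68 mm outside, 150 x 62 inside; floor 3 thick, low rim whose top is 8 above the bench. Origin: centre of its underside, on the bench; x along its length, y across. A bar lying in it has its centre 17 above the bench. Fingers that open beside a bar lower than 8 above the bench meet the rim.
- oilcan_mid (a point): White oil can with an orange band and a spout, loose, 60 mm diameter, 105 high; this point is on its axis 40 above its underside.
- jar_mid (a point): Amber glass jar with dark lid and paper label, loose, 60 mm diameter, 75 high; this point is its centre.
Not all that is in view belongs to the job. Of the things that look like the part that bears brass_mid, the middle-sized one is meant. Of the things that look like the tray_red, the smaller one is meant.

How it is judged:
At the end, for the whole second after the job is handed in: Copper in red, brass in yellow, aluminium in blue, black in green tray: each flat on the floor inside the rim, centre within 16.5 mm along and 18 mm across the tray, 3 mm in height, tilt under 0.06 rad, lengthwise within 0.32 rad either way; released, at rest (x of copper_mid in the frame of tray_red between -0.0165 and 0.0165 m and y of copper_mid in the frame of tray_red between -0.018 and 0.018 m and z of copper_mid in the frame of tray_red between 0.014 and 0.02 m and angle between the x axis of copper_mid and the x axis of tray_red, either way round below 0.32 rad and angle between each of copper_mid, brass_mid, alu_mid, black_mid's own z axis and vertical below 0.06 rad and linear speed of each of bar_copper, bar_brass, bar_alu, bar_black below 0.02 m/s and contact force between each of bar_copper, bar_brass, bar_alu, bar_black and the fingers below 0.1 N and x of brass_mid in the frame of tray_yellow between -0.0165 and 0.0165 m and y of brass_mid in the frame of tray_yellow between -0.018 and 0.018 m and z of brass_mid in the frame of tray_yellow between 0.014 and 0.02 m and angle between the x axis of brass_mid and the x axis of tray_yellow, either way round below 0.32 rad and x of alu_mid in the frame of tray_blue between -0.0165 and 0.0165 m and y of alu_mid in the frame of tray_blue between -0.018 and 0.018 m and z of alu_mid in the frame of tray_blue between 0.014 and 0.02 m and angle between the x axis of alu_mid and the x axis of tray_blue, either way round below 0.32 rad and x of black_mid in the frame of tray_green between -0.0165 and 0.0165 m and y of black_mid in the frame of tray_green between -0.018 and 0.018 m and z of black_mid in the frame of tray_green between 0.014 and 0.02 m and angle between the x axis of black_mid and the x axis of tray_green, either way round below 0.32 rad); the robot touches nothing.
It fails at once if a bar tips over or topples off the stack (angle between any of copper_mid, brass_mid, alu_mid, black_mid's own z axis and vertical above 0.6 rad).
It fails at once if a bar is dropped: it moves faster than 0.7 m/s (a fall of about 25 mm) while no finger touches it ((linear speed of bar_copper above 0.7 m/s and contact force between bar_copper and the fingers below 0.05 N) or (linear speed of bar_brass above 0.7 m/s and contact force between bar_brass and the fingers below 0.05 N) or (linear speed of bar_alu above 0.7 m/s and contact force between bar_alu and the fingers below 0.05 N) or (linear speed of bar_black above 0.7 m/s and contact force between bar_black and the fingers below 0.05 N)).
It fails at once if a lower bar is carried off before both upper bars are off the stack (distance of any of copper_mid, black_mid from where it was at the start of the episode above 0.03 m and distance of any of alu_mid, brass_mid from where it was at the start of the episode below 0.03 m).
It fails at once if the oil can is pushed more than 20 mm or tipped (distance of oilcan_mid from where it was at the start of the episode above 0.02 m or angle between oilcan_mid's own z axis and vertical above 0.3 rad).
It fails at once if the jar is pushed more than 20 mm or tipped (distance of jar_mid from where it was at the start of the episode above 0.02 m or angle between jar_mid's own z axis and vertical above 0.3 rad).
It also fails if it takes over 112 s, if anything falls off the work surface, if the arm or the gripper's body presses on something with over 40 N, if the wrist force passes 120 N, or if a joint passes its speed limit or range.

## Working session

There is one attempt and no reset: what is moved stays moved. The work goes in short steps, Python scripts to look and compute and a tool call to move; the robot and the scene stay as the last step left them, time stands still between calls to the robot, and variables do not carry over. Pictures are saved under pics/ and viewed, at most 14 in all, crops included, and the job is handed in when it is done.

Besides the shell and the picture viewer there is one more tool, called by a JSON object that holds its "name" and its "arguments", one argument or row to a line. play_rows: Moves the arm, as the interface text tells. Its arguments: {"type":"object","properties":{"slide":{"type":"array","items":{"type":"array","items":{"type":"number"}}},"delta_rot":{"type":"array","items":{"type":"array","items":{"type":"number"}}},"hand":{"type":"array","items":{"type":"number"}},"squeeze":{"type":"number"}},"required":["slide","delta_rot","hand"]}

```bash
mkdir -p pics; python3 - <<'E'
from workcell import *
import cv2
s=state();print(s)
for n in("scene","top"):
    d=snapshot(n);cv2.imwrite(f"pics/{n}0.png",d["frame"])
    for t in["alu_mid","brass_mid","copper_mid","black_mid","tray_red","tray_yellow","tray_blue","tray_green","oilcan_mid","jar_mid"]:
        for r in look_for(n,t)[:4]:print(n,t,[round(float(v),3) for v in r["xyz"]],round(float(r["score"]),2))
E
```

```text
{'clock': 0.0, 'joints': array([ 1.54516265,  0.50184682, -0.42680218,  1.55146489,  0.22080116,
        1.13832432, -0.21028233]), 'joint_vel': array([ 1.89335536e-04,  5.89827667e-04, -8.49370617e-04,  1.33664431e-03,
        4.77872961e-04, -1.77007685e-03,  3.47599128e-05]), 'joint_efforts': array([ 2.73054793e-04, -5.66596627e+01, -5.81581727e+00, -2.79114568e+01,
       -6.85488735e-02,  3.11492023e-02,  2.01210546e-04]), 'eef_pos': array([ 0.18489988, -0.62239602,  0.2256738 ]), 'orientation': array([-3.10691855e+00, -4.51972742e-01,  3.49941832e-04]), 'force': array([-0.8330275 ,  0.17118493, -0.38008957]), 'ft_torque': array([0.00309292, 0.0306787 , 0.04158475]), 'gripper_force': 0.0, 'opening': 0.09211310327921846}
scene alu_mid [0.445, -0.332, 0.062] 0.81
scene brass_mid [0.264, -0.296, 0.021] 0.68
scene brass_mid [0.523, -0.548, 0.035] 0.57
scene brass_mid [0.502, -0.342, 0.057] 0.55
scene copper_mid [0.475, -0.375, 0.031] 0.82
scene black_mid [0.484, -0.306, 0.034] 0.59
scene tray_red [0.207, 0.328, 0.004] 0.84
scene tray_red [0.608, -0.006, 0.001] 0.78
scene tray_yellow
[... 206 characters left out ...]

scene oilcan_mid [0.371, -0.188, 0.061] 0.91
scene jar_mid [0.413, 0.028, 0.077] 0.65
top alu_mid [0.44, -0.34, 0.059] 0.87
top brass_mid [0.516, -0.56, 0.039] 0.93
top brass_mid [0.259, -0.3, 0.02] 0.73
top brass_mid [0.503, -0.348, 0.061] 0.64
top copper_mid [0.468, -0.379, 0.03] 0.68
top black_mid [0.48, -0.317, 0.031] 0.7
top black_mid [0.568, -0.173, 0.002] 0.35
top tray_red [0.208, 0.327, 0.004] 0.85
top tray_red [0.606, -0.005, 0.004] 0.6
top tray_yellow [0.475, 0.328, 0.002] 0.6
top tray_yellow [0.568, -0.171, 0.002] 0.19
top tray_blue [0.576, 0.179, -0.001] 0.83
top tray_green [0.565, -0.171, 0.0] 0.84
top oilcan_mid [0.364, -0.198, 0.061] 0.89
top jar_mid [0.406, 0.009, 0.075] 0.8
```

View pics/scene0.png

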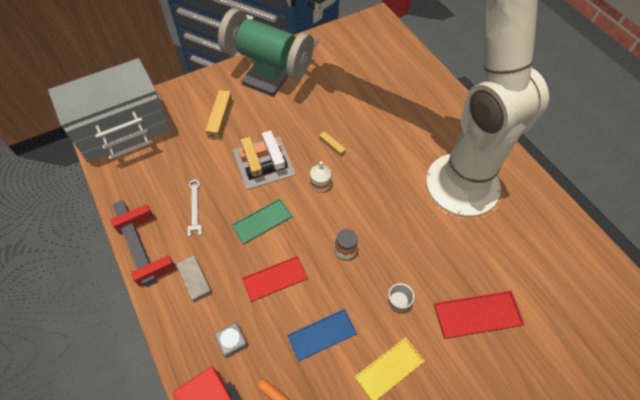

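View pics/top0.png

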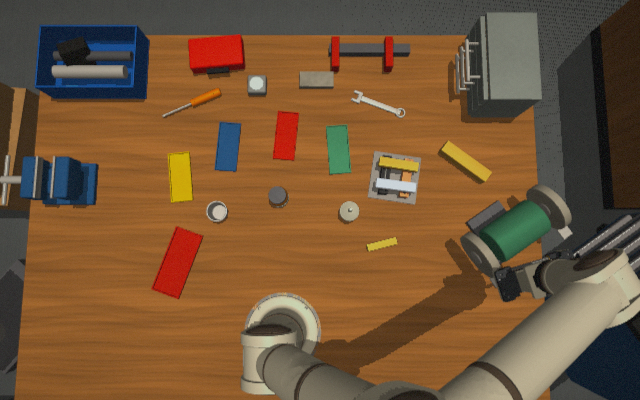

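```bash
cat > h.py <<'E'
from workcell import *
import cv2, numpy as np
def rays(d,pts,z):
    R=cv2.Rodrigues(np.array(d["rvec"],float))[0];t=np.array(d["tvec"],float).ravel()
    u=cv2.undistortPoints(np.array(pts,float).reshape(-1,1,2),np.array(d["mtx"]),None).reshape(-1,2)
    D=np.c_[u,np.ones(len(u))]@R;C=-R.T@t
    return C+D*((z-C[2])/D[:,2])[:,None]
def rect(d,mask,z):
    c=max(cv2.findContours(mask.astype(np.uint8),0,2)[0],key=cv2.contourArea).reshape(-1,2)
    w=rays(d,c,z)[:,:2]
    (x,y),(a,b),g=cv2.minAreaRect((w*1000).astype(np.float32))
    if a<b:a,b,g=b,a,g+90
    return round(x),round(y),round(a),round(b),round((g+90)%180-90,1)
E
python3 - <<'E'
from h import *
Z=dict(alu_mid=.06,brass_mid=.06,copper_mid=.032,black_mid=.032,tray_red=.008,tray_yellow=.008,tray_blue=.008,tray_green=.008)
for n in("scene","top"):
    d=snapshot(n)
    print(n,np.round(-cv2.Rodrigues(d["rvec"])[0].T@np.ravel(d["tvec"]),3))
    for t in Z:
        for r in silhouettes(n,t)[:4]:print(t,rect(d,r["mask"],Z[t]),round(float(r["score"]),2))
E
```

```text
scene [0.739 0.423 1.132]
alu_mid (446, -331, 137, 33, 82.6) 0.94
brass_mid (528, -528, 186, 49, 51.8) 0.74
brass_mid (510, -342, 134, 31, 81.0) 0.59
brass_mid (284, -270, 97, 30, -77.6) 0.57
copper_mid (468, -367, 45, 34, 75.8) 0.47
black_mid (500, -305, 86, 46, -6.0) 0.85
tray_red (609, -1, 155, 71, -5.9) 0.89
tray_red (209, 327, 210, 92, -19.8) 0.62
tray_yellow (475, 329, 158, 68, 6.4) 0.78
tray_blue (573, 183, 159, 71, -4.1) 0.67
tray_green (565, -168, 157, 74, 4.2) 0.77
tray_green (352, -216, 101, 61, 61.3) 0.66
top [ 0.235 -0.119  1.383]
alu_mid (441, -340, 122, 33, 82.4) 0.88
brass_mid (514, -552, 171, 53, 53.4) 0.82
brass_mid (266, -298, 88, 21, -74.1) 0.61
brass_mid (505, -349, 124, 39, 80.5) 0.56
copper_mid (473, -377, 31, 28, -1.3) 0.75
black_mid (484, -313, 35, 28, -0.8) 0.56
black_mid (474, -377, 28, 28, -1.1) 0.34
tray_red (208, 324, 210, 95, -20.1) 0.92
tray_red (609, -3, 156, 68, -5.2) 0.81
tray_yellow (475, 326, 157, 73, 4.3) 0.97
tray_yellow (448, -347, 125, 37, 80.5) 0.51
tray_blue (571, 180, 162, 72, -4.8) 0.86
tray_green (565, -171, 156, 69, 3.8) 0.69
```

Scene: the stack is at about (262,158) in the scene view and (396,178) in the top view. The meant brass bar is the upper one in the stack, beside the big bar at (466,161) and the small one at (381,244). The smaller red tray is at (286,136) in the top view. Next I'll add a planning helper and hover over the stack, raising first because the grinder at (515,230) is near the gripper.

```bash
cat >> h.py <<'E'
from scipy.spatial.transform import Rotation as Ro
def plan(x,y,z,yaw):
    s=state();R=Ro.from_rotvec(s["orientation"]);dp=np.array([x,y,z])-s["eef_pos"]
    T=Ro.from_matrix(np.array([[np.cos(np.radians(yaw)),np.sin(np.radians(yaw)),0],[np.sin(np.radians(yaw)),-np.cos(np.radians(yaw)),0],[0,0,-1]]))
    X=R.as_matrix()[:,0]
    print("at",np.round(s["eef_pos"],4),"yaw",round(np.degrees(np.arctan2(X[1],X[0])),1),"t",round(s["clock"],2),"q",np.round(s["joints"],2))
    print("slide now",np.round(R.inv().apply(dp)/.6,4),"slide after turn",np.round(T.inv().apply(dp)/.6,4),"turn",np.round((R.inv()*T).as_rotvec()/np.pi,4))
E
python3 -c "
from h import *
plan(.475,-.344,.25,81.5)"
```

```text
at [ 0.1852 -0.6231  0.2267] yaw 16.5 t 2.0 q [ 1.55  0.5  -0.43  1.55  0.22  1.14 -0.21]
slide now [ 0.5955 -0.3083 -0.0388] slide after turn [ 0.5314  0.409  -0.0388] turn [ 0.     -0.     -0.3608]
```

{"name": "play_rows", "arguments": {
  "slide": [
    [0,0,-0.1],
    [0,0,-0.1]
  ],
  "delta_rot": [
    [0,0,0],
    [0,0,0]
  ],
  "hand": [1,1],
  "squeeze": 30
}}

```text
clock: 2.25
eef_pos: [0.185, -0.6226, 0.3474]
orientation: [-3.107, -0.452, 0.0]
force: [0.4, -1.6, 0.1]
opening: 0.0916
gripper_force: 0.0
```

{"name": "play_rows", "arguments": {
  "slide": [
    [0.085,-0.044,0],
    [0.085,-0.044,0],
    [0.085,-0.044,0],
    [0.085,-0.044,0],
    [0.085,-0.044,0],
    [0.085,-0.044,0],
    [0.085,-0.044,0],
    [0,0,0.03],
    [0,0,0.03],
    [0,0,0.03],
    [0,0,0.03],
    [0,0,0.04]
  ],
  "delta_rot": [
    [0,0,0],
    [0,0,0],
    [0,0,0],
    [0,0,0],
    [0,0,0],
    [0,0,0],
    [0,0,0],
    [0,0,-0.058],
    [0,0,-0.058],
    [0,0,-0.058],
    [0,0,-0.058],
    [0,0,-0.058]
  ],
  "hand": [0,0,0,0,0,0,0,0,0,0,0,0]
}}

```text
clock: 3.75
eef_pos: [0.4751, -0.3445, 0.2507]
orientation: [2.587, 1.781, 0.0]
force: [0.1, -0.3, -0.9]
opening: 0.0459
gripper_force: 0.0
```

{"name": "play_rows", "arguments": {
  "slide": [
    [0,0,0],
    [0,0,0],
    [0,0,0],
    [0,0,0]
  ],
  "delta_rot": [
    [0,0,-0.05],
    [0,0,-0.02],
    [0,0,0],
    [0,0,0]
  ],
  "hand": [0,0,0,0]
}}

```text
clock: 4.25
eef_pos: [0.4747, -0.3443, 0.2508]
orientation: [2.384, 2.046, -0.0]
force: [-0.1, -0.4, 0.0]
opening: 0.0459
gripper_force: 0.0
```

```bash
python3 - <<'E'
from h import *
plan(.475,-.344,.25,81.5)
d=snapshot("wrist");cv2.imwrite("pics/w1.png",d["frame"])
print(np.round(-cv2.Rodrigues(d["rvec"])[0].T@np.ravel(d["tvec"]),3), state()["opening"])
Z=dict(alu_mid=.06,brass_mid=.06,copper_mid=.032,black_mid=.032)
for t in Z:
    for r in silhouettes("wrist",t)[:2]:print(t,rect(d,r["mask"],Z[t]),round(float(r["score"]),2))
E
```

```text
at [ 0.4747 -0.3443  0.2508] yaw 81.3 t 4.25 q [ 1.2   0.44 -0.81  1.68  0.35  1.17  0.14]
slide now [0.0006 0.0004 0.0014] slide after turn [0.0006 0.0004 0.0014] turn [ 0.0001  0.0001 -0.0013]
[ 0.489 -0.26   0.41 ] 0.04574659263311791
alu_mid (443, -341, 122, 30, 82.5) 0.91
brass_mid (490, -571, 59, 49, -8.7) 0.94
brass_mid (292, -297, 84, 30, -75.3) 0.85
copper_mid (470, -377, 38, 37, -8.7) 0.63
```

View pics/w1.png

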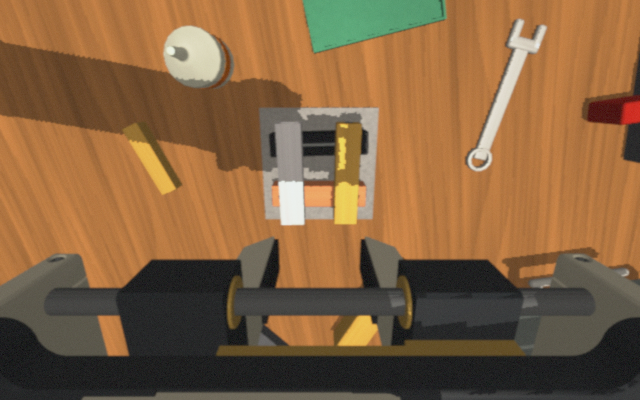

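The wrist view shows the aluminium bar at (290,173) and the brass at (347,173) across the lower bars. The stack is intact and matches the estimates. Aluminium first.

```bash
python3 - <<'E'
from h import *
d=snapshot("wrist")
for p in [[(276,123),(301,122),(280,224),(305,224)],[(336,124),(361,123),(335,223),(357,223)]]: print(np.round(rays(d,p,.06),3).mean(0))
plan(.442,-.340,.04,82)
E
```

```text
[ 0.4425  -0.34125  0.06   ]
[ 0.50725 -0.35125  0.06   ]
at [ 0.4748 -0.3442  0.2508] yaw 81.3 t 4.55 q [ 1.2   0.44 -0.81  1.68  0.35  1.17  0.14]
slide now [-0.0013 -0.0551  0.3514] slide after turn [-0.0007 -0.0551  0.3514] turn [ 0.      0.0001 -0.0037]
```

{"name": "play_rows", "arguments": {
  "slide": [
    [-0.001,-0.055,0],
    [0,0,0.09],
    [0,0,0.09],
    [0,0,0.08],
    [0,0,0.05],
    [0,0,0.03],
    [0,0,0.0114],
    [0,0,0],
    [0,0,0],
    [0,0,0],
    [0,0,0],
    [0,0,0]
  ],
  "delta_rot": [
    [0,0,-0.004],
    [0,0,0],
    [0,0,0],
    [0,0,0],
    [0,0,0],
    [0,0,0],
    [0,0,0],
    [0,0,0],
    [0,0,0],
    [0,0,0],
    [0,0,0],
    [0,0,0]
  ],
  "hand": [0,0,0,0,0,0,0,0,-1,-1,-1,-1],
  "squeeze": 20
}}

```text
clock: 6.05
eef_pos: [0.4424, -0.3404, 0.0408]
orientation: [2.369, 2.061, -0.0]
force: [-1.7, 0.4, 5.8]
opening: 0.0279
gripper_force: 20.0
```

```bash
python3 - <<'E'
from h import *
print(state()["opening"],state()["gripper_force"],state()["force"])
plan(.572,.181,.2,-4.5)
E
```

```text
0.0278889157907453 19.998692572116852 [-1.68545596  0.39157653  5.77160364]
at [ 0.4424 -0.3404  0.0408] yaw 82.1 t 6.05 q [ 1.12  0.66 -0.66  1.9   0.57  0.77  0.  ]
slide now [ 0.8902  0.0941 -0.2662] slide after turn [ 0.1472 -0.8832 -0.2654] turn [5.000e-04 1.000e-04 4.809e-01]
```

{"name": "play_rows", "arguments": {
  "slide": [
    [0,0,-0.02],
    [0,0,-0.06],
    [0,0,-0.09],
    [0,0,-0.09],
    [0.05,0.005,0],
    [0.08,0.009,0],
    [0.08,0.009,0],
    [0.08,0.009,0],
    [0.08,0.009,0],
    [0.08,0.009,0],
    [0.08,0.009,0],
    [0.08,0.009,0]
  ],
  "delta_rot": [
    [0,0,0],
    [0,0,0],
    [0,0,0],
    [0,0,0],
    [0,0,0],
    [0,0,0],
    [0,0,0],
    [0,0,0],
    [0,0,0],
    [0,0,0],
    [0,0,0],
    [0,0,0]
  ],
  "hand": [-1,-1,-1,-1,-1,-1,-1,-1,-1,-1,-1,-1]
}}

```text
clock: 7.55
eef_pos: [0.533, 0.0184, 0.1964]
orientation: [2.369, 2.062, 0.0]
force: [-0.1, 0.7, -1.0]
opening: 0.0278
gripper_force: 20.0
```

{"name": "play_rows", "arguments": {
  "slide": [
    [0.08,0.009,0],
    [0.08,0.009,0],
    [0.06,0.006,0],
    [0,0,0],
    [0,0,0],
    [0,0,0],
    [0,0,0],
    [0,0,0],
    [0,0,0],
    [0,0,0],
    [0,0,0],
    [0,0,0]
  ],
  "delta_rot": [
    [0,0,0],
    [0,0,0],
    [0,0,0],
    [0,0,0.053],
    [0,0,0.053],
    [0,0,0.053],
    [0,0,0.053],
    [0,0,0.053],
    [0,0,0.053],
    [0,0,0.053],
    [0,0,0.053],
    [0,0,0.053]
  ],
  "hand": [-1,-1,-1,-1,-1,-1,-1,-1,-1,-1,-1,-1]
}}

```text
clock: 9.05
eef_pos: [0.565, 0.1459, 0.1962]
orientation: [-3.139, 0.112, 0.0]
force: [0.6, 0.4, -0.6]
opening: 0.0279
gripper_force: 20.0
```

```bash
python3 - <<'E'
from h import *
print(state()["opening"],state()["gripper_force"])
plan(.572,.181,.012,-4.5)
d=snapshot("wrist");cv2.imwrite("pics/w2.png",d["frame"])
print([(rect(d,r["mask"],.008),r["score"]) for r in silhouettes("wrist","tray_blue")])
d=snapshot("top");cv2.imwrite("pics/t2.png",d["frame"][60:260,100:460])
E
```

```text
0.02791577446760896 19.992831274867058
at [0.565  0.1459 0.1962] yaw -4.1 t 9.05 q [ 0.12  0.43 -0.54  1.75  0.26  1.03 -2.15]
slide now [ 0.0076 -0.059   0.3071] slide after turn [ 0.0071 -0.0592  0.3071] turn [-0.0001  0.0001  0.0023]
[((573, 181, 157, 68, -4.2), 0.8), ((564, -168, 159, 77, 4.8), 0.17)]
```

View pics/w2.png

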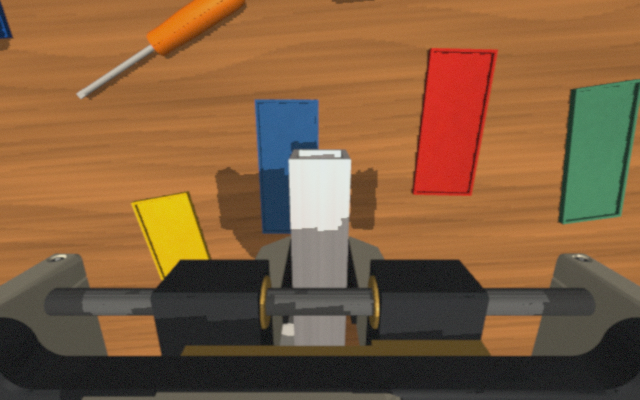

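The bar is level in the grip. The blue tray lies to the left of it, so shift about 35 mm in -tool-y and lower.

{"name": "play_rows", "arguments": {
  "slide": [
    [0.0075,-0.059,0],
    [0,0,0.08],
    [0,0,0.08],
    [0,0,0.06],
    [0,0,0.04],
    [0,0,0.02],
    [0,0,0.014],
    [0,0,0.01],
    [0,0,0],
    [0,0,0]
  ],
  "delta_rot": [
    [0,0,0],
    [0,0,0],
    [0,0,0],
    [0,0,0],
    [0,0,0],
    [0,0,0],
    [0,0,0],
    [0,0,0],
    [0,0,0],
    [0,0,0]
  ],
  "hand": [-1,-1,-1,-1,-1,-1,-1,-1,-1,-1]
}}

```text
clock: 10.45
eef_pos: [0.5728, 0.181, 0.0142]
orientation: [-3.14, 0.104, -0.002]
force: [0.8, 0.3, -0.7]
opening: 0.0278
gripper_force: 20.0
```

{"name": "play_rows", "arguments": {
  "slide": [
    [0,0,0.003],
    [0,0,0],
    [0,0,0],
    [0,0,0],
    [0,0,0],
    [0,0,-0.03],
    [0,0,-0.06],
    [0,0,-0.1],
    [0,0,-0.1],
    [0,0,0]
  ],
  "delta_rot": [
    [0,0,0],
    [0,0,0],
    [0,0,0],
    [0,0,0],
    [0,0,0],
    [0,0,0],
    [0,0,0],
    [0,0,0],
    [0,0,0],
    [0,0,0]
  ],
  "hand": [-1,-1,0,0,0,0,0,0,0,0]
}}

```text
clock: 11.7
eef_pos: [0.5761, 0.1828, 0.193]
orientation: [-3.136, 0.103, -0.018]
force: [-0.3, -1.0, -0.9]
opening: 0.0457
gripper_force: 0.0
```

```bash
python3 - <<'E'
from h import *
plan(.507,-.350,.2,82)
d=snapshot("wrist");cv2.imwrite("pics/w3.png",d["frame"])
for t,z in(("alu_mid",.031),("tray_blue",.008)): print([(rect(d,r["mask"],z),r["score"]) for r in silhouettes("wrist",t)])
E
```

```text
at [0.5761 0.1828 0.193 ] yaw -3.8 t 11.7 q [ 0.07  0.47 -0.55  1.71  0.28  1.03 -2.22]
slide now [-0.0562  0.8936 -0.0159] slide after turn [-0.8954  0.0096 -0.0117] turn [ 0.0017 -0.0039 -0.4765]
[((572, 181, 122, 28, -3.9), 0.88)]
[((572, 181, 156, 68, -4.3), 0.87)]
```

View pics/w3.png

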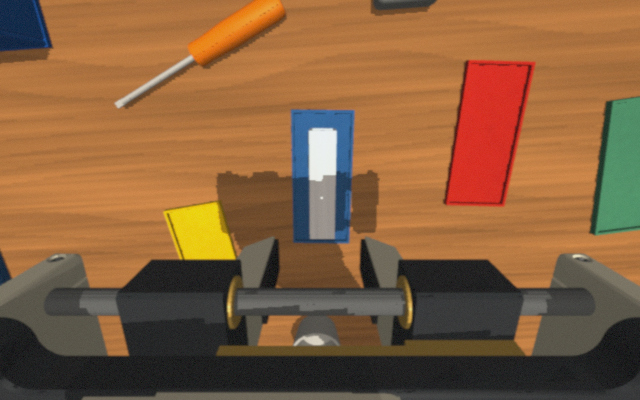

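The aluminium is centred in the blue tray (323,185). Next, brass.

{"name": "play_rows", "arguments": {
  "slide": [
    [-0.005,0.06,-0.015],
    [-0.005,0.08,0],
    [-0.005,0.08,0],
    [-0.005,0.08,0],
    [-0.005,0.08,0],
    [-0.005,0.08,0],
    [-0.005,0.08,0],
    [-0.005,0.08,0],
    [-0.005,0.08,0],
    [-0.005,0.08,0],
    [-0.005,0.08,0],
    [0,0.03,0]
  ],
  "delta_rot": [
    [0,0,0],
    [0,0,0],
    [0,0,0],
    [0,0,0],
    [0,0,0],
    [0,0,0],
    [0,0,0],
    [0,0,0],
    [0,0,0],
    [0,0,0],
    [0,0,0],
    [0,0,0]
  ],
  "hand": [0,0,0,0,0,0,0,0,0,0,0,0]
}}

```text
clock: 13.35
eef_pos: [0.5012, -0.3533, 0.1925]
orientation: [-3.139, 0.112, 0.006]
force: [-0.2, -0.4, 0.4]
opening: 0.0462
gripper_force: 0.0
```

{"name": "play_rows", "arguments": {
  "slide": [
    [0,0,0],
    [0,0,0],
    [0,0,0],
    [0,0,0],
    [0,0,0],
    [0,0,0],
    [0,0,0],
    [0,0,0],
    [0,0,0],
    [0,0,0]
  ],
  "delta_rot": [
    [0,0,-0.053],
    [0,0,-0.053],
    [0,0,-0.053],
    [0,0,-0.053],
    [0,0,-0.053],
    [0,0,-0.053],
    [0,0,-0.053],
    [0,0,-0.053],
    [0,0,-0.053],
    [0,0,0]
  ],
  "hand": [0,0,0,0,0,0,0,0,0,0]
}}

```text
clock: 14.6
eef_pos: [0.5037, -0.3484, 0.1935]
orientation: [-2.368, -2.061, -0.001]
force: [0.1, 0.4, -0.3]
opening: 0.0461
gripper_force: 0.0
```

```bash
python3 - <<'E'
from h import *
plan(.507,-.350,.04,82)
d=snapshot("wrist")
for t,z in(("brass_mid",.06),("copper_mid",.032),("black_mid",.032)): print([(rect(d,r["mask"],z),r["score"]) for r in silhouettes("wrist",t)])
E
```

```text
at [ 0.5037 -0.3484  0.1935] yaw 82.1 t 14.6 q [ 1.08  0.53 -0.71  1.67  0.38  1.08  0.12]
slide now [-0.0024  0.0062  0.2557] slide after turn [-0.0019  0.0058  0.2558] turn [-0.0005 -0.0007  0.0004]
[((299, -296, 82, 33, -74.4), 0.94), ((518, -523, 63, 41, -7.8), 0.61), ((507, -351, 122, 28, 80.5), 0.59)]
[((450, -372, 79, 35, -7.9), 0.86)]
[((459, -310, 81, 32, -6.2), 0.97)]
```

Brass is confirmed at (0.507, -0.351).

{"name": "play_rows", "arguments": {
  "slide": [
    [-0.003,0.006,0],
    [0,0,0.08],
    [0,0,0.08],
    [0,0,0.05],
    [0,0,0.03],
    [0,0,0.015],
    [0,0,0],
    [0,0,0],
    [0,0,0],
    [0,0,0],
    [0,0,0]
  ],
  "delta_rot": [
    [0,0,0.003],
    [0,0,0],
    [0,0,0],
    [0,0,0],
    [0,0,0],
    [0,0,0],
    [0,0,0],
    [0,0,0],
    [0,0,0],
    [0,0,0],
    [0,0,0]
  ],
  "hand": [0,0,0,0,0,0,0,-1,-1,-1,-1],
  "squeeze": 45
}}

```text
clock: 16.18
eef_pos: [0.5071, -0.3526, 0.0426]
orientation: [2.379, 2.051, -0.001]
force: [-2.8, 0.5, 5.8]
opening: 0.0278
gripper_force: 45.0
```

```bash
python3 - <<'E'
from h import *
print(state()["opening"],state()["gripper_force"],state()["force"])
plan(.475,.327,.2,4.8)
E
```

```text
0.027789460614884454 44.998270869255066 [-2.83127523  0.46418309  5.76985141]
at [ 0.5071 -0.3526  0.0426] yaw 81.5 t 16.18 q [ 1.    0.72 -0.6   1.75  0.53  0.84  0.01]
slide now [ 1.1121 -0.2202 -0.2634] slide after turn [ 0.0415 -1.1332 -0.2623] turn [2.000e-04 3.000e-04 4.262e-01]
```

{"name": "play_rows", "arguments": {
  "slide": [
    [0,0,-0.02],
    [0,0,-0.06],
    [0,0,-0.09],
    [0,0,-0.09],
    [0.05,-0.01,0],
    [0.08,-0.016,0],
    [0.08,-0.016,0],
    [0.08,-0.016,0],
    [0.08,-0.016,0],
    [0.08,-0.016,0],
    [0.08,-0.016,0],
    [0.08,-0.016,0]
  ],
  "delta_rot": [
    [0,0,0],
    [0,0,0],
    [0,0,0],
    [0,0,0],
    [0,0,0],
    [0,0,0],
    [0,0,0],
    [0,0,0],
    [0,0,0],
    [0,0,0],
    [0,0,0],
    [0,0,0]
  ],
  "hand": [-1,-1,-1,-1,-1,-1,-1,-1,-1,-1,-1,-1]
}}

```text
clock: 17.68
eef_pos: [0.488, 0.0222, 0.1977]
orientation: [2.379, 2.052, -0.0]
force: [1.3, 0.2, -6.2]
opening: 0.0279
gripper_force: 45.0
```

{"name": "play_rows", "arguments": {
  "slide": [
    [0.08,-0.016,0],
    [0.08,-0.016,0],
    [0.08,-0.016,0],
    [0.08,-0.016,0],
    [0.08,-0.016,0],
    [0.06,-0.012,0],
    [0.03,-0.006,0],
    [0,0,0]
  ],
  "delta_rot": [
    [0,0,0],
    [0,0,0],
    [0,0,0],
    [0,0,0],
    [0,0,0],
    [0,0,0],
    [0,0,0],
    [0,0,0]
  ],
  "hand": [-1,-1,-1,-1,-1,-1,-1,-1]
}}

```text
clock: 18.68
eef_pos: [0.4725, 0.3221, 0.1976]
orientation: [-2.374, -2.055, 0.0]
force: [-0.2, 0.6, -6.1]
opening: 0.0275
gripper_force: 45.0
```

```bash
python3 - <<'E'
from h import *
print(state()["opening"],state()["gripper_force"],state()["force"])
plan(.475,.327,.2,4.8)
E
```

```text
0.027486659663509664 44.9943745136261 [-0.22353784  0.62148391 -6.0970891 ]
at [0.4725 0.3221 0.1976] yaw 81.8 t 18.68 q [ 0.02  0.5  -0.87  1.77  0.43  1.07 -1.15]
slide now [ 0.0087  0.003  -0.004 ] slide after turn [ 0.0049 -0.0078 -0.004 ] turn [-0.0005  0.      0.4275]
```

Turning that way would bring joint 7 near its limit, so I'll turn the other way round (same grasp).

{"name": "play_rows", "arguments": {
  "slide": [
    [0.009,0.003,0],
    [0,0,0],
    [0,0,0],
    [0,0,0],
    [0,0,0],
    [0,0,0],
    [0,0,0],
    [0,0,0],
    [0,0,0],
    [0,0,0],
    [0,0,0],
    [0,0,0]
  ],
  "delta_rot": [
    [0,0,-0.02],
    [0,0,-0.055],
    [0,0,-0.055],
    [0,0,-0.055],
    [0,0,-0.055],
    [0,0,-0.055],
    [0,0,-0.055],
    [0,0,-0.055],
    [0,0,-0.055],
    [0,0,-0.055],
    [0,0,-0.055],
    [0,0,0]
  ],
  "hand": [-1,-1,-1,-1,-1,-1,-1,-1,-1,-1,-1,-1]
}}

```text
clock: 20.18
eef_pos: [0.477, 0.3232, 0.197]
orientation: [0.108, -3.139, 0.002]
force: [-0.1, 0.4, -6.1]
opening: 0.0273
gripper_force: 45.0
```

```bash
python3 - <<'E'
from h import *
print(state()["opening"],state()["gripper_force"])
plan(.475,.327,.014,184.8)
d=snapshot("wrist");cv2.imwrite("pics/w4.png",d["frame"])
for t,z in(("tray_yellow",.008),): print([(rect(d,r["mask"],z),r["score"]) for r in silhouettes("wrist",t)])
E
```

```text
0.027288749631232213 44.99327838420868
at [0.477  0.3232 0.197 ] yaw -176.1 t 20.18 q [ 0.22  0.72 -1.26  1.75  0.73  1.23  0.41]
slide now [0.0025 0.007  0.305 ] slide after turn [0.0028 0.0066 0.305 ] turn [-0.0004 -0.0003 -0.0048]
[((474, 328, 154, 68, 6.4), 0.86)]
```

View pics/w4.png

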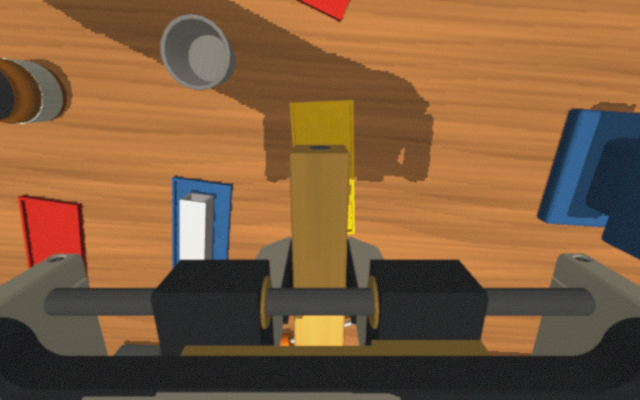

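The brass is level over the yellow tray (322,140). Lowering.

{"name": "play_rows", "arguments": {
  "slide": [
    [0.0025,0.007,0],
    [0,0,0.08],
    [0,0,0.08],
    [0,0,0.06],
    [0,0,0.04],
    [0,0,0.02],
    [0,0,0.014],
    [0,0,0.006],
    [0,0,0],
    [0,0,0]
  ],
  "delta_rot": [
    [0,0,-0.005],
    [0,0,0],
    [0,0,0],
    [0,0,0],
    [0,0,0],
    [0,0,0],
    [0,0,0],
    [0,0,0],
    [0,0,0],
    [0,0,0]
  ],
  "hand": [-1,-1,-1,-1,-1,-1,-1,-1,-1,-1]
}}

```text
clock: 21.52
eef_pos: [0.4752, 0.3296, 0.0184]
orientation: [-0.138, 3.138, 0.001]
force: [0.7, -0.3, -7.5]
opening: 0.0274
gripper_force: 45.0
```

{"name": "play_rows", "arguments": {
  "slide": [
    [0,0,0.004],
    [0,0,0.003],
    [0,0,0],
    [0,0,0]
  ],
  "delta_rot": [
    [0,0,0],
    [0,0,0],
    [0,0,0],
    [0,0,0]
  ],
  "hand": [-1,-1,-1,-1]
}}

```text
clock: 22.02
eef_pos: [0.4749, 0.3292, 0.0136]
orientation: [-0.138, 3.138, -0.0]
force: [0.1, -0.4, -4.0]
opening: 0.0277
gripper_force: 45.0
```

Contact with the tray floor: the force dropped. Release and retreat.

{"name": "play_rows", "arguments": {
  "slide": [
    [0,0,0],
    [0,0,0],
    [0,0,0],
    [0,0,-0.03],
    [0,0,-0.06],
    [0,0,-0.1],
    [0,0,-0.1],
    [0,0,-0.03],
    [0,0,0]
  ],
  "delta_rot": [
    [0,0,0],
    [0,0,0],
    [0,0,0],
    [0,0,0],
    [0,0,0],
    [0,0,0],
    [0,0,0],
    [0,0,0],
    [0,0,0]
  ],
  "hand": [0,0,0,0,0,0,0,0,0]
}}

```text
clock: 23.15
eef_pos: [0.4753, 0.3297, 0.2072]
orientation: [-0.138, 3.136, 0.001]
force: [0.5, 0.6, -0.6]
opening: 0.046
gripper_force: 0.0
```

```bash
python3 - <<'E'
from h import *
d=snapshot("wrist")
for t,z in(("brass_mid",.031),("tray_yellow",.008)): print([(rect(d,r["mask"],z),r["score"]) for r in silhouettes("wrist",t)])
d=snapshot("top")
for t,z in(("copper_mid",.032),("black_mid",.032)): print([(rect(d,r["mask"],z),r["score"]) for r in silhouettes("top",t)])
plan(.470,-.377,.25,171.5)
E
```

```text
[((474, 330, 121, 29, 5.5), 0.8), ((470, 328, 148, 64, 6.5), 0.62)]
[((475, 329, 156, 68, 6.4), 0.73)]
[((468, -377, 122, 34, -10.4), 0.74), ((610, 174, 42, 31, 1.5), 0.34)]
[((477, -317, 123, 35, -8.3), 0.92)]
at [0.4741 0.3286 0.204 ] yaw -175.0 t 23.45 q [ 0.22  0.71 -1.26  1.74  0.72  1.24  0.42]
slide now [ 0.1104 -1.171  -0.0752] slide after turn [-0.167  -1.1641 -0.0767] turn [-0.0004 -0.0007  0.0752]
```

{"name": "play_rows", "arguments": {
  "slide": [
    [0.005,-0.05,-0.075],
    [0.0075,-0.08,0],
    [0.0075,-0.08,0],
    [0.0075,-0.08,0],
    [0.0075,-0.08,0],
    [0.0075,-0.08,0],
    [0.0075,-0.08,0],
    [0.0075,-0.08,0],
    [0.0075,-0.08,0],
    [0.0075,-0.08,0],
    [0.0075,-0.08,0],
    [0.0075,-0.08,0]
  ],
  "delta_rot": [
    [0,0,0],
    [0,0,0],
    [0,0,0],
    [0,0,0],
    [0,0,0],
    [0,0,0],
    [0,0,0],
    [0,0,0],
    [0,0,0],
    [0,0,0],
    [0,0,0],
    [0,0,0]
  ],
  "hand": [0,0,0,0,0,0,0,0,0,0,0,0]
}}

```text
clock: 24.95
eef_pos: [0.4708, -0.2327, 0.2497]
orientation: [0.138, -3.138, -0.002]
force: [1.9, 0.0, -0.0]
opening: 0.0458
gripper_force: 0.0
```

{"name": "play_rows", "arguments": {
  "slide": [
    [0.0075,-0.08,0],
    [0.0075,-0.08,0],
    [0.0075,-0.08,0],
    [0,0,0],
    [0,0,0],
    [0,0,0]
  ],
  "delta_rot": [
    [0,0,0],
    [0,0,0],
    [0,0,0],
    [0,0,0.0375],
    [0,0,0.0375],
    [0,0,0]
  ],
  "hand": [0,0,0,0,0,0]
}}

```text
clock: 25.7
eef_pos: [0.4703, -0.3757, 0.2497]
orientation: [-0.23, -3.132, -0.001]
force: [-0.1, -0.1, -0.0]
opening: 0.0458
gripper_force: 0.0
```

```bash
python3 - <<'E'
from h import *
d=snapshot("wrist");cv2.imwrite("pics/w5.png",d["frame"])
for t,z in(("copper_mid",.032),("black_mid",.032)): print([(rect(d,r["mask"],z),r["score"]) for r in silhouettes("wrist",t)])
plan(.470,-.377,.014,171.5)
E
```

```text
[((468, -379, 121, 28, -8.9), 0.7)]
[((478, -315, 120, 32, -7.7), 0.59)]
at [ 0.4705 -0.3756  0.2501] yaw 171.7 t 25.85 q [ 1.49  0.74 -1.32  1.63  0.73  1.36  1.49]
slide now [ 3.000e-04 -2.600e-03  3.935e-01] slide after turn [ 0.0005 -0.0024  0.3935] turn [ 0.0001 -0.0002  0.0009]
```

View pics/w5.png

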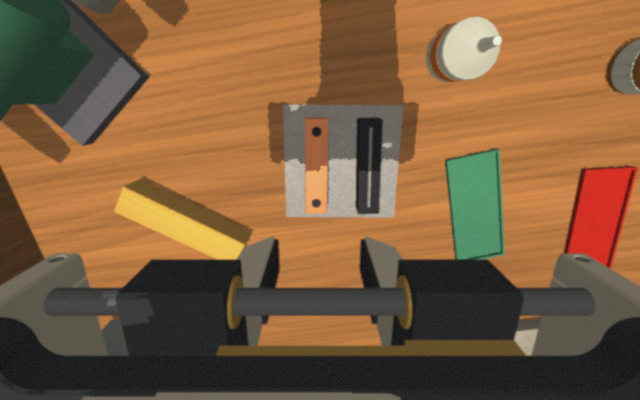

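Copper (316,165) and black (369,165) are undisturbed. Descend on the copper.

{"name": "play_rows", "arguments": {
  "slide": [
    [0.002,-0.004,0],
    [0,0,0.09],
    [0,0,0.09],
    [0,0,0.09],
    [0,0,0.06],
    [0,0,0.04],
    [0,0,0.0225],
    [0,0,0],
    [0,0,0],
    [0,0,0],
    [0,0,0],
    [0,0,0]
  ],
  "delta_rot": [
    [0,0,0],
    [0,0,0],
    [0,0,0],
    [0,0,0],
    [0,0,0],
    [0,0,0],
    [0,0,0],
    [0,0,0],
    [0,0,0],
    [0,0,0],
    [0,0,0],
    [0,0,0]
  ],
  "hand": [0,0,0,0,0,0,0,0,-1,-1,-1,-1],
  "squeeze": 45
}}

```text
clock: 27.35
eef_pos: [0.4696, -0.379, 0.0162]
orientation: [0.233, 3.132, -0.003]
force: [-1.7, -1.5, 6.1]
opening: 0.028
gripper_force: 45.0
```

```bash
python3 - <<'E'
from h import *
plan(.609,-.003,.2,174.8)
E
```

```text
at [ 0.4696 -0.379   0.0162] yaw 171.5 t 27.35 q [ 1.36  0.98 -1.06  1.79  1.01  1.03  1.32]
slide now [-0.1376  0.6536 -0.3072] slide after turn [-0.1745  0.6451 -0.3063] turn [-0.0006  0.0005 -0.0183]
```

{"name": "play_rows", "arguments": {
  "slide": [
    [0,0,-0.02],
    [0,0,-0.06],
    [0,0,-0.09],
    [0,0,-0.09],
    [0,0,-0.045],
    [-0.012,0.054,0],
    [-0.018,0.085,0],
    [-0.018,0.085,0],
    [-0.018,0.085,0],
    [-0.018,0.085,0],
    [-0.018,0.085,0],
    [-0.018,0.085,0]
  ],
  "delta_rot": [
    [0,0,0],
    [0,0,0],
    [0,0,0],
    [0,0,0],
    [0,0,0],
    [0,0,0],
    [0,0,0],
    [0,0,0],
    [0,0,0],
    [0,0,0],
    [0,0,0],
    [0,0,0]
  ],
  "hand": [-1,-1,-1,-1,-1,-1,-1,-1,-1,-1,-1,-1]
}}

```text
clock: 28.85
eef_pos: [0.5892, -0.0525, 0.1973]
orientation: [-0.231, -3.131, 0.001]
force: [1.5, -0.7, -6.4]
opening: 0.0271
gripper_force: 45.0
```

{"name": "play_rows", "arguments": {
  "slide": [
    [-0.018,0.085,0],
    [0,0,0],
    [0,0,0]
  ],
  "delta_rot": [
    [0,0,-0.018],
    [0,0,0],
    [0,0,0]
  ],
  "hand": [-1,-1,-1]
}}

```text
clock: 29.22
eef_pos: [0.6071, -0.0049, 0.1972]
orientation: [-0.141, -3.136, 0.001]
force: [0.2, -1.1, -6.5]
opening: 0.0279
gripper_force: 45.0
```

```bash
python3 - <<'E'
from h import *
print(state()["opening"],state()["gripper_force"])
plan(.609,-.003,.015,174.8)
d=snapshot("wrist");cv2.imwrite("pics/w6.png",d["frame"])
print([(rect(d,r["mask"],.008),r["score"]) for r in silhouettes("wrist","tray_red")])
E
```

```text
0.027932273338089224 44.98726844787598
at [ 0.6071 -0.0049  0.1972] yaw 174.9 t 29.23 q [ 0.77  0.76 -1.22  1.67  0.74  1.26  0.87]
slide now [-0.0035  0.0037  0.3036] slide after turn [-0.0028  0.0034  0.3037] turn [-0.0003 -0.0007  0.0003]
[((566, 2, 70, 70, -5.2), 0.66)]
```

View pics/w6.png

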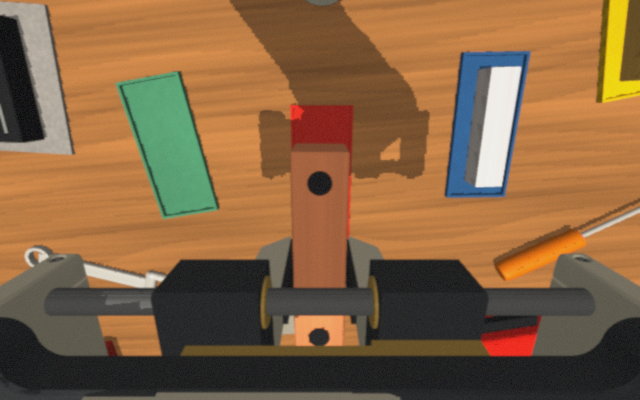

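The copper is level and aligned over the small red tray (322,125). Lowering.

{"name": "play_rows", "arguments": {
  "slide": [
    [-0.003,0.0035,0],
    [0,0,0.08],
    [0,0,0.08],
    [0,0,0.06],
    [0,0,0.04],
    [0,0,0.02],
    [0,0,0.014],
    [0,0,0.008],
    [0,0,0.003],
    [0,0,0],
    [0,0,0]
  ],
  "delta_rot": [
    [0,0,0],
    [0,0,0],
    [0,0,0],
    [0,0,0],
    [0,0,0],
    [0,0,0],
    [0,0,0],
    [0,0,0],
    [0,0,0],
    [0,0,0],
    [0,0,0]
  ],
  "hand": [-1,-1,-1,-1,-1,-1,-1,-1,-1,-1,-1]
}}

```text
clock: 30.7
eef_pos: [0.6106, -0.0031, 0.0155]
orientation: [0.143, 3.138, -0.0]
force: [-0.3, 0.0, -6.1]
opening: 0.0272
gripper_force: 45.0
```

{"name": "play_rows", "arguments": {
  "slide": [
    [0,0,0.002],
    [0,0,0],
    [0,0,0],
    [0,0,0],
    [0,0,0],
    [0,0,-0.03],
    [0,0,-0.06],
    [0,0,-0.1],
    [0,0,-0.1],
    [0,0,-0.05],
    [0,0,0]
  ],
  "delta_rot": [
    [0,0,0],
    [0,0,0],
    [0,0,0],
    [0,0,0],
    [0,0,0],
    [0,0,0],
    [0,0,0],
    [0,0,0],
    [0,0,0],
    [0,0,0],
    [0,0,0]
  ],
  "hand": [-1,-1,0,0,0,0,0,0,0,0,0]
}}

```text
clock: 32.08
eef_pos: [0.6119, -0.0022, 0.222]
orientation: [0.142, 3.132, 0.0]
force: [-0.6, 0.9, -0.2]
opening: 0.0462
gripper_force: 0.0
```

```bash
python3 - <<'E'
from h import *
d=snapshot("wrist")
for t,z in(("copper_mid",.031),("tray_red",.008)): print([(rect(d,r["mask"],z),r["score"]) for r in silhouettes("wrist",t)])
plan(.478,-.313,.25,172)
E
```

```text
[((609, -2, 121, 28, -5.4), 0.84)]
[((609, -3, 157, 70, -5.6), 0.63)]
at [ 0.6097 -0.0035  0.2173] yaw 174.8 t 32.23 q [ 0.77  0.74 -1.23  1.65  0.72  1.29  0.88]
slide now [ 0.1716 -0.5338 -0.054 ] slide after turn [ 0.1455 -0.5414 -0.0545] turn [-0.0002 -0.0003  0.0154]
```

Copper is placed. Now the black bar.

{"name": "play_rows", "arguments": {
  "slide": [
    [0.014,-0.045,-0.054],
    [0.025,-0.078,0],
    [0.025,-0.078,0],
    [0.025,-0.078,0],
    [0.025,-0.078,0],
    [0.025,-0.078,0],
    [0.025,-0.078,0],
    [0.008,-0.02,0],
    [0,0,0],
    [0,0,0]
  ],
  "delta_rot": [
    [0,0,0],
    [0,0,0],
    [0,0,0],
    [0,0,0],
    [0,0,0],
    [0,0,0],
    [0,0,0],
    [0,0,0],
    [0,0,0.0155],
    [0,0,0]
  ],
  "hand": [0,0,0,0,0,0,0,0,0,0]
}}

```text
clock: 33.48
eef_pos: [0.4781, -0.3113, 0.2494]
orientation: [-0.218, -3.133, -0.002]
force: [0.0, 0.5, -0.1]
opening: 0.046
gripper_force: 0.0
```

```bash
python3 - <<'E'
from h import *
d=snapshot("wrist")
r=[(rect(d,r["mask"],.032),r["score"]) for r in silhouettes("wrist","black_mid")];print(r)
plan(.478,-.313,.015,172)
E
```

```text
[((478, -313, 120, 31, -7.4), 0.59)]
at [ 0.4784 -0.3112  0.2498] yaw 172.1 t 33.58 q [ 1.45  0.69 -1.36  1.71  0.7   1.33  1.39]
slide now [ 1.000e-04 -3.400e-03  3.913e-01] slide after turn [ 3.000e-04 -3.100e-03  3.913e-01] turn [ 0.0002 -0.0002  0.0007]
```

{"name": "play_rows", "arguments": {
  "slide": [
    [0,-0.002,0],
    [0,0,0.09],
    [0,0,0.09],
    [0,0,0.09],
    [0,0,0.06],
    [0,0,0.04],
    [0,0,0.0215],
    [0,0,0],
    [0,0,0],
    [0,0,0],
    [0,0,0],
    [0,0,0]
  ],
  "delta_rot": [
    [0,0,0],
    [0,0,0],
    [0,0,0],
    [0,0,0],
    [0,0,0],
    [0,0,0],
    [0,0,0],
    [0,0,0],
    [0,0,0],
    [0,0,0],
    [0,0,0],
    [0,0,0]
  ],
  "hand": [0,0,0,0,0,0,0,0,-1,-1,-1,-1],
  "squeeze": 25
}}

```text
clock: 35.08
eef_pos: [0.4788, -0.3139, 0.0164]
orientation: [0.22, 3.133, -0.002]
force: [-0.7, 0.5, 5.9]
opening: 0.0281
gripper_force: 24.9
```

```bash
python3 - <<'E'
from h import *
plan(.565,-.170,.2,184)
E
```

```text
at [ 0.4788 -0.3139  0.0164] yaw 172.0 t 35.08 q [ 1.29  0.94 -1.06  1.87  1.    0.99  1.2 ]
slide now [-0.1092  0.2573 -0.3062] slide after turn [-0.1601  0.2293 -0.3061] turn [-0.0004  0.0004 -0.0668]
```

{"name": "play_rows", "arguments": {
  "slide": [
    [0,0,-0.02],
    [0,0,-0.06],
    [0,0,-0.09],
    [0,0,-0.09],
    [0,0,-0.045],
    [-0.019,0.047,0],
    [-0.03,0.07,0],
    [-0.03,0.07,0],
    [-0.03,0.07,0],
    [0,0,0],
    [0,0,0],
    [0,0,0]
  ],
  "delta_rot": [
    [0,0,0],
    [0,0,0],
    [0,0,0],
    [0,0,0],
    [0,0,0],
    [0,0,0],
    [0,0,0],
    [0,0,0],
    [0,0,0],
    [0,0,-0.034],
    [0,0,-0.033],
    [0,0,0]
  ],
  "hand": [-1,-1,-1,-1,-1,-1,-1,-1,-1,-1,-1,-1]
}}

```text
clock: 36.58
eef_pos: [0.5642, -0.1694, 0.1984]
orientation: [0.11, -3.139, -0.001]
force: [0.3, 0.5, -1.1]
opening: 0.0277
gripper_force: 24.9
```

```bash
python3 - <<'E'
from h import *
print(state()["opening"],state()["gripper_force"])
plan(.565,-.170,.0148,184)
d=snapshot("wrist");cv2.imwrite("pics/w7.png",d["frame"])
E
```

```text
0.02767095300468102 24.937568306922913
at [ 0.5642 -0.1694  0.1984] yaw -176.0 t 36.58 q [ 1.11  0.77 -1.29  1.72  0.78  1.27  1.28]
slide now [-0.0013 -0.0012  0.306 ] slide after turn [-0.0012 -0.001   0.306 ] turn [ 0.0002 -0.0001  0.0001]
```

View pics/w7.png

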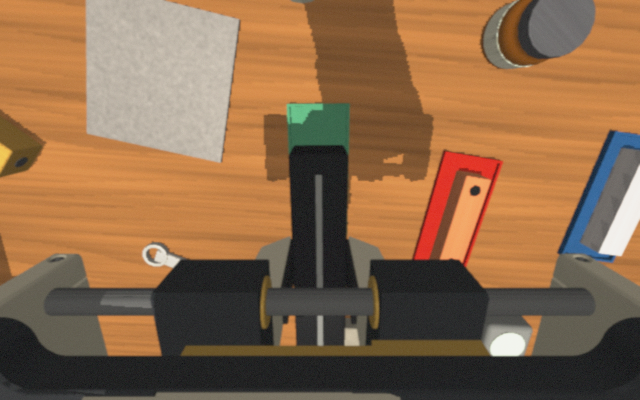

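The black bar is aligned over the green tray (319,125). Lower, then release.

{"name": "play_rows", "arguments": {
  "slide": [
    [-0.001,-0.001,0],
    [0,0,0.08],
    [0,0,0.08],
    [0,0,0.06],
    [0,0,0.04],
    [0,0,0.02],
    [0,0,0.014],
    [0,0,0.009],
    [0,0,0.003],
    [0,0,0],
    [0,0,0]
  ],
  "delta_rot": [
    [0,0,0],
    [0,0,0],
    [0,0,0],
    [0,0,0],
    [0,0,0],
    [0,0,0],
    [0,0,0],
    [0,0,0],
    [0,0,0],
    [0,0,0],
    [0,0,0]
  ],
  "hand": [-1,-1,-1,-1,-1,-1,-1,-1,-1,-1,-1]
}}

```text
clock: 38.0
eef_pos: [0.5656, -0.1704, 0.0154]
orientation: [-0.111, 3.139, -0.001]
force: [-0.5, -0.3, 2.9]
opening: 0.0277
gripper_force: 24.9
```

{"name": "play_rows", "arguments": {
  "slide": [
    [0,0,0.001],
    [0,0,0],
    [0,0,0],
    [0,0,0],
    [0,0,0],
    [0,0,-0.03],
    [0,0,-0.06],
    [0,0,-0.1],
    [0,0,-0.1],
    [0,0,-0.05],
    [0,0,0],
    [0,0,0]
  ],
  "delta_rot": [
    [0,0,0],
    [0,0,0],
    [0,0,0],
    [0,0,0],
    [0,0,0],
    [0,0,0],
    [0,0,0],
    [0,0,0],
    [0,0,0],
    [0,0,0],
    [0,0,0],
    [0,0,0]
  ],
  "hand": [-1,-1,0,0,0,0,0,0,0,0,0,0]
}}

```text
clock: 39.5
eef_pos: [0.5646, -0.1705, 0.218]
orientation: [0.111, -3.139, 0.001]
force: [0.6, -0.8, -0.7]
opening: 0.046
gripper_force: 0.0
```

```bash
python3 - <<'E'
from h import *
d=snapshot("wrist")
for t,z in(("black_mid",.031),("tray_green",.008)): print([(rect(d,r["mask"],z),r["score"]) for r in silhouettes("wrist",t)])
d=snapshot("scene");cv2.imwrite("pics/s8.png",d["frame"])
E
```

```text
[((565, -170, 120, 28, 4.2), 0.65)]
[((565, -170, 156, 68, 4.5), 0.97)]
```

View pics/s8.png

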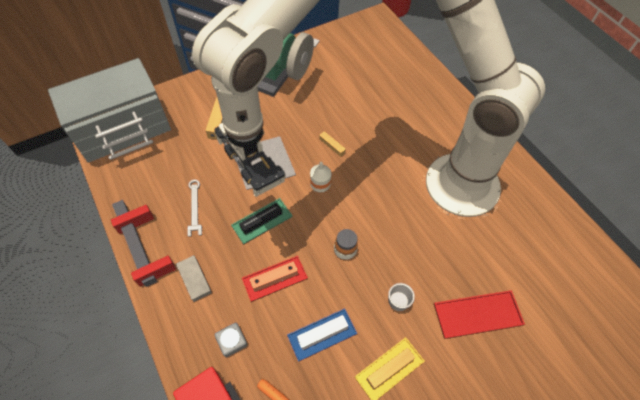

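All four bars lie centred in their trays: green (262,218), red (275,278), blue (322,333) and yellow (390,368). The can and jar are still standing. Handing in.

```bash
python3 -c "
from workcell import *
print(job_done())"
```

```text
the job is handed in; nothing more can be done
None
```

I laid all four bars in their own trays, each within about 1 mm of the tray centre in the wrist-camera check, left the oil can and jar standing, and handed the job in at about 40 s; no verdict was returned.

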